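Crack open the sealed bearing box

ROBOT

A 6-joint arm with a two-finger parallel gripper is mounted at the origin on a cart in front of the work surface, level with it; the furniture and walls round the work are solid. World frame = base frame: x ahead of the robot, y to its left, z up, the work surface at z = 0. Lengths are in m, angles in rad, forces in N, time in s.
With the tool pointing down it reaches from about 0.375 to 0.925 m from the base axis. Payload 5.7 kg.
Tool frame: the origin (TCP) lies on the centre line of the jaws, within the pads' length; the fingertips stand 19 mm ahead of it and the grasp point (between the pads) is the TCP (r.tcp_to_tips is the z of the fingertips in the tool frame, in m); z points along the fingers, y is the line along which they close (so a half turn about z gives the same grasp; the last joint's range is limited). The gripper opens to 85 mm and grips with 20 to 120 N. Pads are 22 mm wide; open, the fingers measure 114 mm over their backs; the gripper's body (76 mm by 85 mm) begins 54 mm behind the grasp point. The pads swing forward as they close: fully open they stand 13 mm farther back than shut.
Start: joints at [1.139, 0.359, 1.51, -0, 1.272, -0.115], TCP at [0.187, 0.57, 0.25] pointing down, gripper open.
Joint ranges: [-2.97, 2.97], [-1.01, 2.36], [0.21, 2.38], [-0.96, 4.11], [0.2, 2.71], [-2.98, 2.98]. Speed limits (rad/s): [2.39, 2.39, 3.14, 3.14, 3.14, 3.14].

INTERFACE

Orientations are given as [roll, pitch, yaw] about the fixed x, y, z axes, in that order (R = Rz(yaw) Ry(pitch) Rx(roll)).
In Python, from rig import r gives the robot as it stands.
- The arm moves only by the shell command python3 -m inch 'ROWS' [OPENING]. ROWS is a JSON list of rows, 1 to 10 of them, each of 6 numbers: dx, dy, dz in m, then a rotation vector rx, ry, rz in rad; each row shifts and turns the commanded pose from where the row before left it, along the tool's axes as they then stand; what a row does not reach is not made up. A row lasts 1/10 s, in which the tool goes at most 0.05 m and 0.15 rad, less where a joint would pass 70% of its speed; a pose out of reach is approached as far as the arm can. OPENING is the finger opening in m, set as the command begins (- or left out keeps the last). The fingers move at their own pace and stop on an object; the grip force is fixed at half the most. Time passes only in rows, so rows that do not move let the fingers close. It prints the time, the measured TCP pose, the force, the opening and the grip force at its end.
- r.read_state(): the state, without advancing time (a new reading comes with each control period).
- r.snapshot(name): name is "scene" or "top"; returns a dict with "image" (420x560x3 uint8, red, green, blue), "depth" (420x560 float32, m along the optical axis (not along the pixel's ray), 0 where there is no reading), "fx", "fy", "cx", "cy" (pixels), "position" and "attitude" of the camera in the world. Camera axes: x right, y down, z forward; pixel columns grow to the right and rows downward; lengths in m; the calibration is good to about 2 mm. A picture is of the moment at which its call begins.
- r.close_job(): hands the job in; it is judged then, once.
Trained networks look in a picture, given as the dict that the camera call returned (one of the last four; its "shot" number tells which), for a name from the list of things; names that differ only in an ending like _2 or _b are one class to them, and where a whole thing is asked for, a point or a joint stands for the part that bears it (a point fixed in the world has none). Each returns a list of dicts, best first, with "confidence" (0 to 1); they miss things now and then, are a little off and sometimes report something else, mostly with a low value. They report only what shows in the picture. A call takes as long as a camera call. They do not tell look-alikes from the thing itself.
- r.recognise(picture, label): "location" ([row, column] in pixels, amid what is visible of it).
- r.masks_of(picture, label): "pixels" (420x560 bool, what is visible of it) and "location" ([row, column] in pixels, amid what is visible of it).
- r.mark_of(picture, label): "location" ([row, column] in pixels: a listed point, or the origin of a listed thing).
The state is a dict: "time": time; "joints": joint angles; "qvel": joint speeds; "effort": joint torques, N m; "eef_pos": TCP position; "tcp_rot": TCP orientation; "ft_force": force on the tool from outside, world axes, zero at the start; "moment": the same for the moment, N m; "width": finger opening in m; "finger_force": force on a finger pad.
Only numpy, scipy, OpenCV 4.12 (cv2) and the standard library are available. Lean on these libraries where they do the work, as an engineer would, in place of code of your own. Each camera call takes 0.05 s, during which the arm holds its last target. There are 200 camera calls.

TASK

Two ball bearings were left lying on the lid of the grey sealed dry box: lay each flat in the empty nest of its own size in the black foam tray. Then take the lid by its handle, break it free of its sticky rubber seal without letting it fly up, and finish holding it still by the handle with the front edge about 25 mm open so that the box can breathe; do not let go or set it back. Leave the tools and tapes lying around where they are.

Things in the scene. Friction and masses are not known exactly. Their poses are not given: they have to be found in the camera images.
- dry_box: grey cast box, 200 (x) x 240 (y) x 75 mm, standing fixed on the bench; origin in the centre of its underside, x points from its latch front to its hinge side at the back. The closed lid's flat top is 89.5 mm above the bench. The latches on the front are already undone.
- lid (a joint): opening angle of the lid, rad: 0 shut, grows as the front edge rises; that edge is 0.211 m from the hinge axis, so 0.12 rad is about 25 mm open. The seal resists with a peak of about 18 N at the handle (weight included) after 3 mm of rise, then lets go with a small kick; from 8 mm on only the lid's weight is left, about 4 N at the handle. Let go, it drops. Swings to 1.4.
- lid_hinge (a point): point on the lid's hinge axis, in the middle of the back rim, 77 mm above the bench; its axes are the box's and the hinge axis is y
- pull_handle (a point): steel bridge handle on the lid: round bar (handle_bar) 10 mm thick, 92 mm long along the box's y, point in the middle of the bar, 30 mm above the lid's top, 70 mm in front of the box's centre, 0.176 m from the hinge axis; turns with the lid
- bearing_large: larger ball bearing, 47 mm across, 14 mm high, 0.11 kg, lying flat; origin in the centre of its underside, z up
- bearing_small: smaller ball bearing, 32 mm across, 10 mm high, 0.08 kg, lying flat; origin in the centre of its underside, z up
- foam_tray: stiff foam tray, black over yellow, 160 x 140 x 16 mm, fixed on the bench; origin in the centre of its underside. Four round nests 6 mm deep; two are filled with bearings that stay there (8 mm proud at x 40, y -34 mm; 4 mm proud at x -40, y -34 mm), the two empty ones show the yellow floor
- pocket_large (a point): centre of the yellow floor of the large empty nest, 51 mm across, 6 mm deep, floor 10 mm above the bench; at x -40, y 34 mm of the tray
- pocket_small (a point): centre of the yellow floor of the small empty nest, 36 mm across, 6 mm deep, floor 10 mm above the bench; at x 40, y 34 mm of the tray
- screwdriver: red-handled screwdriver, 165 mm long, 29 mm high, lying between box and tray; bystander
- black_tape: roll of black tape, 55 mm across, 19 mm high; bystander
- masking_roll: roll of cream masking tape, 96 mm across, 25 mm high; bystander
- pliers: red-handled pliers, 185 mm long, lying flat; bystander
Things that resemble listed ones, but are neither listed nor needed, are in the scene too. Of the things shaped like the bearing_large, the bare steel one is meant.

How it is judged:
By the outcome, as a careful person would: the job done as asked, in the order asked, and still so for the second after the job is handed in, while the arm keeps its last pose, push and grip.
It also fails if it takes over 70 s, if anything falls off the work surface, if the arm or the gripper's body presses on something with over 40 N, if the wrist force passes 120 N, or if a joint passes its speed limit or range.

## Working session

There is one attempt and no reset: what is moved stays moved. The work goes in short steps, Python scripts to look and compute and a shell command to move; the robot and the scene stay as the last step left them, time stands still between calls to the robot, and variables do not carry over. Pictures are saved under pics/ and viewed, at most 10 in all, crops included, and the job is handed in when it is done.

```bash
mkdir -p pics; cat > h.py <<'E'
import numpy as np, cv2
from rig import r
from scipy.spatial.transform import Rotation as R
def rot(a):
    a=np.array(a,float)
    if a.shape==(3,3): return a
    return (R.from_euler('xyz',a) if a.size==3 else R.from_quat(a)).as_matrix()
def snap(n,f=None):
    s=r.snapshot(n)
    if f: cv2.imwrite('pics/'+f,cv2.cvtColor(s['image'],cv2.COLOR_RGB2BGR))
    return s
def ray(s,px):
    d=np.array([(px[1]-s['cx'])/s['fx'],(px[0]-s['cy'])/s['fy'],1.])
    return rot(s['attitude'])@d
def at_z(s,px,z):
    d=ray(s,px);p=np.array(s['position']);return p+d*(z-p[2])/d[2]
def at_d(s,px):
    i,j=int(round(px[0])),int(round(px[1]));w=s['depth'][max(0,i-1):i+2,max(0,j-1):j+2];w=w[w>0]
    return np.array(s['position'])+ray(s,px)*(np.median(w) if w.size else np.nan)
E
python3 - <<'E'
from h import *
np.set_printoptions(precision=4,suppress=True)
for n in("top","scene"):
    s=snap(n,n+'1.png'); print(n,s['position'],s['attitude'],s['fx'])
    for l,z in dict(dry_box=0,lid_hinge=.077,pull_handle=.1195,bearing_large=.0895,bearing_small=.0895,foam_tray=0,pocket_large=.01,pocket_small=.01,screwdriver=0,black_tape=0,masking_roll=0,pliers=0).items():
        for m in r.mark_of(s,l)[:4]:
            p=m['location'];print(l,round(m['confidence'],2),np.round(p,1),at_z(s,p,z),at_d(s,p))
print(r.read_state())
E
```

```text
top [ 0.471  -0.0673  1.4195] [-3.0783  0.0163 -1.5583] 497.8258550307851
dry_box 0.55 [228.8 381.8] [ 0.5153 -0.3231  0.    ] [ 0.5124 -0.3066  0.0916]
lid_hinge 0.84 [208.6 423.1] [ 0.5685 -0.42    0.077 ] [ 0.5676 -0.4165  0.0903]
pull_handle 0.9 [233.  370.4] [ 0.5002 -0.2719  0.1195] [ 0.5009 -0.2765  0.0906]
bearing_large 0.8 [240.  306.1] [ 0.4802 -0.1058  0.0895] [ 0.4807 -0.108   0.0139]
bearing_large 0.52 [239.3 406.8] [ 0.4854 -0.3732  0.0895] [ 0.4852 -0.3701  0.1028]
bearing_small 0.65 [194.5 394.3] [ 0.6046 -0.3402  0.0895] [ 0.6038 -0.3387  0.0972]
bearing_small 0.46 [152.8 295. ] [ 0.7146 -0.0736  0.0895] [ 0.7312 -0.074  -0.0014]
foam_tray 0.75 [228.3 246.9] [0.5121 0.0609 0.    ] [0.5117 0.0596 0.0141]
pocket_large 0.79 [219.1 259.6] [0.5383 0.0243 0.01  ] [0.5383 0.0243 0.0101]
pocket_small 0.6 [246.1 246.9] [0.4614 0.0591 0.01  ] [0.4614 0.0593 0.008 ]
screwdriver 0.57 [205.3 302.2] [ 0.5797 -0.0963  0.    ] [ 0.5791 -0.0961  0.0083]
black_tape 0.58 [272.3 297.6] [ 0.3891 -0.0852  0.    ] [ 0.3891 -0.0852 -0.0009]
black_tape 0.4 [273.2 167.6] [0.3816 0.2846 0.    
[... 1398 characters left out ...]
5]
pliers 0.75 [165.9 197. ] [0.3865 0.2814 0.    ] [0.3866 0.2682 0.0122]
pliers 0.72 [316.7 324.4] [ 0.6379 -0.2915  0.    ] [ 0.6168 -0.344   0.0949]
pliers 0.59 [340.7 278.7] [ 0.5195 -0.3331  0.    ] [ 0.5076 -0.3871  0.1046]
{'time': 1.3, 'joints': array([ 1.1389,  0.3588,  1.5104, -0.    ,  1.2725, -0.1151]), 'qvel': array([-0.0005,  0.0006, -0.0014,  0.0002,  0.0003,  0.0006]), 'effort': array([ -0.0001, -52.7593, -27.9047,   0.0001,   0.0018,  -0.    ]), 'eef_pos': array([0.1869, 0.5701, 0.2503]), 'tcp_rot': array([-3.1415,  0.    ,  2.8248]), 'ft_force': array([0.1621, 0.0315, 0.3072]), 'moment': array([ 0.0145,  0.0128, -0.0193]), 'finger_force': 0.0, 'width': 0.08529228580777025}
```

```bash
python3 - <<'E'
import cv2
a=cv2.imread('pics/top1.png');cv2.imwrite('pics/tcrop.png',cv2.resize(a[130:300,220:460],None,fx=3.3,fy=3.3,interpolation=cv2.INTER_CUBIC))
E
```

```text
(no output)
```

View pics/top1.png

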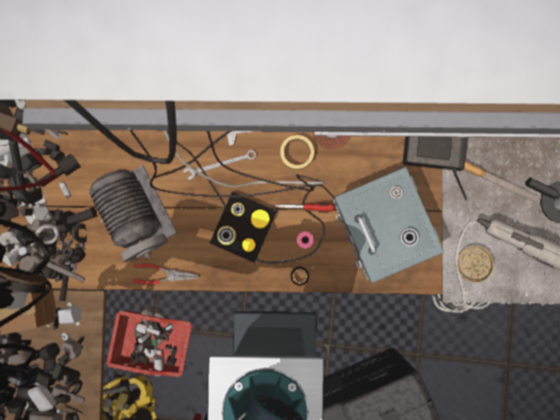

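View pics/tcrop.png

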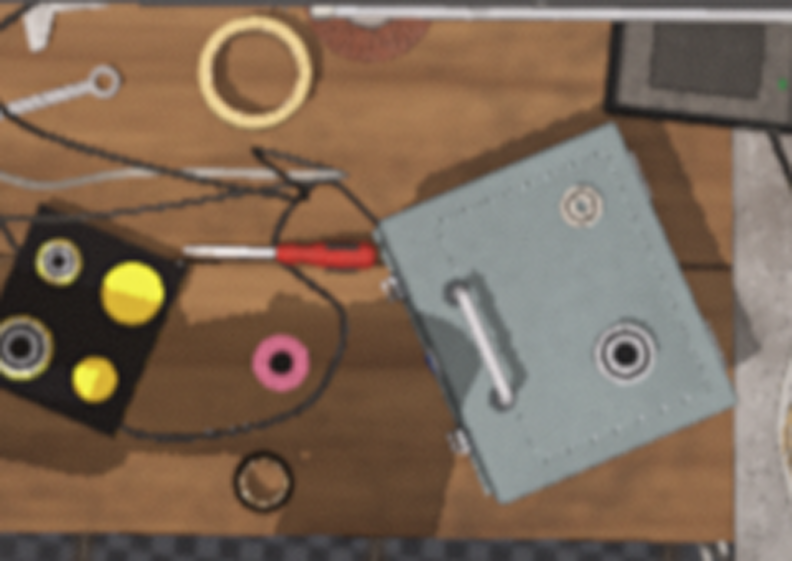

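View pics/scene1.png

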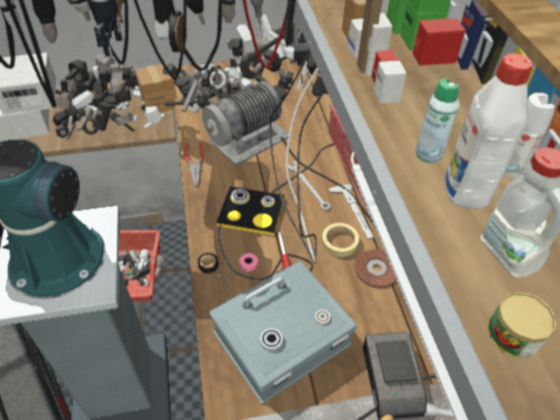

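Top view: the box is at right with its handle at px (233,366). There is a bare steel large bearing on the lid at (237,409) and a small one at (191,396).

- Look-alikes for the large bearing: the pink-faced ring at (240,305), the filled tray nest at (235,226), and the black tape at (275,300).
- Look-alikes for the small bearing: the filled nest at (209,238).

I choose the two on the lid; the crop confirms bare steel. The empty nests are the yellow ones at (218,260) large and (245,248) small.

```bash
python3 - <<'E'
from h import *
np.set_printoptions(precision=4,suppress=True)
for n in("top","scene"):
    s=snap(n)
    v,u=np.mgrid[:420,:560]
    c=np.stack([(u-s['cx'])/s['fx'],(v-s['cy'])/s['fy'],np.ones(u.shape)],-1)*s['depth'][...,None]
    W=c@rot(s['attitude']).T+np.array(s['position'])
    im=s['image'].astype(int)
    def box(lo,hi,x0,x1,y0,y1): return (W[...,2]>lo)&(W[...,2]<hi)&(W[...,0]>x0)&(W[...,0]<x1)&(W[...,1]>y0)&(W[...,1]<y1)&(s['depth']>0)
    m=box(.075,.14,.35,.75,-.5,-.15)
    q=W[m]; print(n,'lid z med',np.median(q[:,2]),cv2.minAreaRect(q[:,:2].astype(np.float32)*1000))
    hb=box(.112,.135,.35,.75,-.42,-.18); q=W[hb];print('handle',hb.sum(),q.mean(0) if len(q) else'',cv2.minAreaRect(q[:,:2].astype(np.float32)*1000) if len(q)>4 else'')
    yl=(im[...,0]>150)&(im[...,1]>120)&(im[...,2]<90)&(abs(W[...,2])<.03)&(W[...,0]>.4)&(W[...,0]<.6)&(W[...,1]>-.03)&(W[...,1]<.15)
    k,lab,st,ce=cv2.connectedComponentsWithStats(yl.astype(np.uint8))
    for i in range(1,k):
        if st[i,4]>15: print('yellow',st[i,4],ce[i],at_z(s,ce[i][::-1],.01))
    for l,z in(('bearing_large',.0965),('bearing_small',.0945)):
        for d in r.masks_of(s,l)[:3]:
            p=np.argwhere(d['pixels']);print(l,round(d['confidence'],2),len(p),p.mean(0),at_z(s,p.mean(0),z),'bbox',at_z(s,(p.min(0)+p.max(0))/2,z))
E
```

```text
top lid z med 0.09020448756886501 ((552.9517822265625, -357.72552490234375), (274.2731018066406, 301.3276062011719), 23.87669563293457)
handle 146 [ 0.4977 -0.2612  0.1225] ((498.0022888183594, -261.066162109375), (99.76610565185547, 10.113157272338867), 23.42669105529785)
yellow 260 [259.6385 218.2692] [0.5407 0.0243 0.01  ]
yellow 125 [248.064 244.552] [0.4658 0.0559 0.01  ]
bearing_large 0.7 6886 [224.3276 387.29  ] [ 0.5243 -0.3202  0.0965] bbox [ 0.5239 -0.3247  0.0965]
bearing_large 0.68 209 [239.8325 304.7464] [ 0.4805 -0.102   0.0965] bbox [ 0.4801 -0.1013  0.0965]
bearing_small 0.68 94 [192.2447 396.0213] [ 0.6101 -0.3438  0.0945] bbox [ 0.6094 -0.3424  0.0945]
scene lid z med 0.09121664884171748 ((553.948974609375, -352.24847412109375), (280.38690185546875, 288.5540771484375), 23.384429931640625)
handle 202 [ 0.4972 -0.2653  0.1227] ((498.5982971191406, -264.2652587890625), (100.5137939453125, 12.524194717407227), 24.92909812927246)
yellow 88 [233.5    215.1364] [0.468  0.0562 0.01  ]
yellow 179 [261.6927 220.2179] [0.5412 0.0243 0.01  ]
yellow 124 [248.8871 230.    ] [ 0.5015 -0.0038  0.01  ]
bearing_large 0.89 445 [338.573 271.436] [ 0.4945 -0.3753  0.0965] bbox [ 0.4947 -0.3752  0.0965]
bearing_large 0.81 297 [261.1717 248.3064] [ 0.4772 -0.169   0.0965] bbox [ 0.4778 -0.1686  0.0965]
bearing_small 0.69 184 [316.5326 322.0761] [ 0.612  -0.3425  0.0945] bbox [ 0.6118 -0.3424  0.0945]
bearing_small 0.58 270 [164.0741 194.9778] [0.3825 0.1874 0.0945] bbox [0.3799 0.1882 0.0945]
bearing_small 0.38 2240 [209.7625 249.9594] [ 0.5061 -0.0077  0.0945] bbox [ 0.5029 -0.0044  0.0945]
```

```bash
cat >> h.py <<'E'
def go(x,y,z,yaw=None):
    s=r.read_state();M=rot(s['tcp_rot']);d=np.array([x,y,z])-s['eef_pos']
    print('tool delta',np.round(M.T@d,4),'len',round(float(np.linalg.norm(d)),3),'rows',int(np.ceil(np.linalg.norm(d)/.05)))
    if yaw is not None: print('rv',np.round(R.from_matrix(M.T@rot([np.pi,0,yaw])).as_rotvec(),4))
    print('j',np.round(s['joints'],2),'F',np.round(s['ft_force'],1),'t',s['time'],'w',s['width'])
E
python3 -m inch '[[-0.037,-0.026,0,0,0,0],[-0.037,-0.026,0,0,0,0],[-0.037,-0.026,0,0,0,0],[-0.037,-0.026,0,0,0,0],[-0.037,-0.026,0,0,0,0],[-0.037,-0.026,0,0,0,0],[-0.037,-0.026,0,0,0,0],[-0.037,-0.026,0,0,0,0],[-0.037,-0.026,0,0,0,0],[-0.037,-0.026,0,0,0,0]]' 0.065
python3 -c "
from h import *
print(r.tcp_to_tips);go(.494,-.376,.18,-2.722)"
```

```text
time: 2.6
eef_pos: [0.4585, 0.2062, 0.2506]
tcp_rot: [3.141, 0.001, 2.825]
ft_force: [0.4, 0.7, 0.3]
width: 0.0651
finger_force: 0.0
0.019
tool delta [-0.2151 -0.5422  0.0705] len 0.588 rows 12
rv [ 2.000e-04  7.000e-04 -7.365e-01]
j [ 0.29  0.22  1.72  0.    1.21 -0.97] F [0.4 0.7 0.3] t 2.6 w 0.06507173883647682
```

```bash
python3 -m inch '[[-0.018,-0.045,0,0,0,0],[-0.018,-0.045,0,0,0,0],[-0.018,-0.045,0,0,0,0],[-0.018,-0.045,0,0,0,0],[-0.018,-0.045,0,0,0,0],[-0.018,-0.045,0,0,0,0],[-0.018,-0.045,0,0,0,0],[-0.018,-0.045,0,0,0,0],[-0.018,-0.045,0,0,0,0],[-0.018,-0.045,0,0,0,0]]' 
python3 -m inch '[[-0.018,-0.045,0.005,0,0,0],[-0.017,-0.045,0.005,0,0,0],[0,0,0.02,0,0,-0.147],[0,0,0.02,0,0,-0.147],[0,0,0.02,0,0,-0.147],[0,0,0,0,0,-0.147],[0,0,0,0,0,-0.147],[0,0,0,0,0,0]]' 
python3 - <<'E'
from h import *
go(.494,-.376,.135,-2.722)
s=snap('scene','s2.png')
for l,z in(('bearing_large',.0965),('bearing_small',.0945)):
    for d in r.masks_of(s,l)[:3]:
        p=np.argwhere(d['pixels']);print(l,round(d['confidence'],2),len(p),p.mean(0),at_z(s,p.mean(0),z))
a=cv2.imread('pics/s2.png');cv2.imwrite('pics/s2c.png',cv2.resize(a[250:400,190:370],None,fx=3.5,fy=3.5))
E
```

```text
time: 3.6
eef_pos: [0.4882, -0.278, 0.2505]
tcp_rot: [-3.141, 0.0, 2.824]
ft_force: [1.5, 0.8, -0.5]
width: 0.0647
finger_force: 0.0
time: 4.4
eef_pos: [0.4935, -0.3723, 0.1801]
tcp_rot: [3.141, -0.0, -2.722]
ft_force: [0.0, -0.6, -0.7]
width: 0.0648
finger_force: 0.0
tool delta [ 0.0011 -0.0036  0.0451] len 0.045 rows 1
rv [ 0.0003 -0.0002 -0.0001]
j [-0.76  0.45  1.55 -0.    1.14 -2.75] F [ 0.  -0.6 -0.7] t 4.4 w 0.06479044983236625
bearing_large 0.88 366 [339.59836066 270.34153005] [ 0.49185385 -0.37723122  0.0965    ]
bearing_large 0.43 146 [261.41780822 244.75342466] [ 0.46895349 -0.16823504  0.0965    ]
bearing_small 0.63 155 [316.48387097 321.61290323] [ 0.61102349 -0.34221513  0.0945    ]
```

View pics/s2c.png

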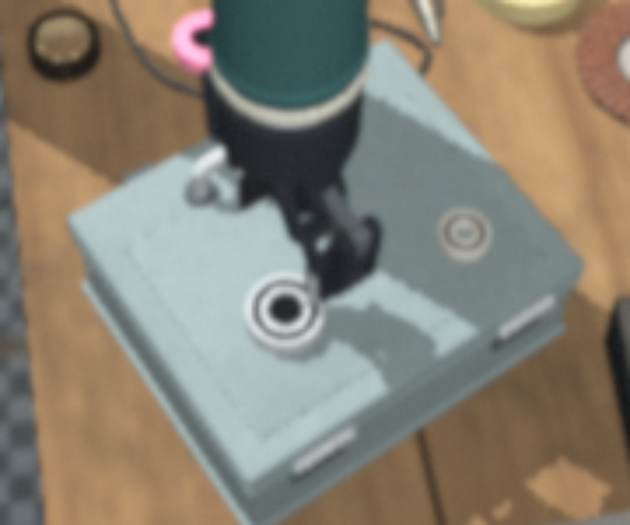

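The crop shows the steel bearing at scene px (339,271), with the gripper right behind it and lined up. Next I descend and grip.

```bash
python3 -m inch '[[0.001,-0.002,0.03,0,0,0],[0.0014,-0.0021,0.027,0,0,0],[0,0,0.01,0,0,0],[0,0,0,0,0,0]]' 0.065
python3 -m inch '[[0,0,0,0,0,0],[0,0,0,0,0,0],[0,0,0,0,0,0],[0,0,0,0,0,0]]' 0.03
python3 - <<'E'
from h import *
s=snap('scene','s3.png')
go(.493,-.377,.1135)
a=cv2.imread('pics/s3.png');cv2.imwrite('pics/s3c.png',cv2.resize(a[300:370,230:310],None,fx=7,fy=7))
E
```

```text
time: 4.95
eef_pos: [0.4922, -0.3762, 0.112]
tcp_rot: [3.139, -0.001, -2.725]
ft_force: [0.1, -0.5, 1.3]
width: 0.0654
finger_force: 0.0
time: 5.35
eef_pos: [0.494, -0.3777, 0.1151]
tcp_rot: [-3.139, 0.001, -2.724]
ft_force: [-0.0, 1.2, 6.5]
width: 0.0437
finger_force: 61.3
tool delta [0.0005 0.0011 0.0016] len 0.002 rows 1
j [-0.76  0.53  1.6  -0.    1.01 -2.75] F [-1.4  1.   7.1] t 5.4 w 0.04355996176034617
```

View pics/s3c.png

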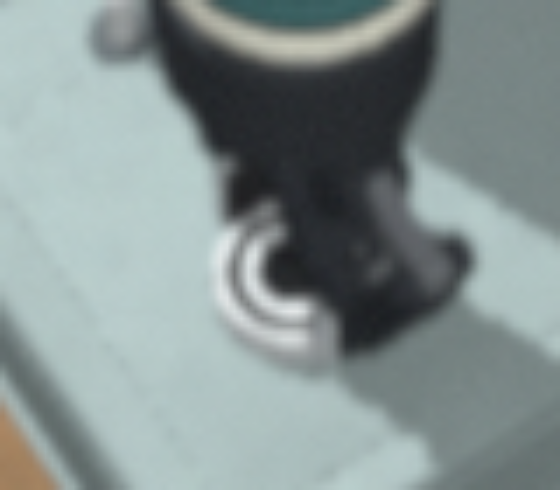

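The fingers sit around the bearing, whose visible rim is at scene px (261,339), and it has barely moved. The width of 43.6 mm and the 6.5 N upward push suggest the tips swung down onto the lid as they closed. I'll open, rise 6 mm and grip again.

```bash
python3 -m inch '[[0,0,0,0,0,0],[0,0,0,0,0,0],[0,0,0,0,0,0]]' 0.06
python3 -m inch '[[0,0,-0.006,0,0,0],[0,0,0,0,0,0]]' 
python3 -m inch '[[0,0,0,0,0,0],[0,0,0,0,0,0],[0,0,0,0,0,0],[0,0,0,0,0,0]]' 0.03
python3 - <<'E'
from h import *
s=snap('scene','s4.png')
d=s['depth'];W=np.array([[at_d(s,(i,j)) for j in range(255,295)] for i in range(325,362)])
m=r.masks_of(s,'bearing_large')
for k in m[:2]:
    p=np.argwhere(k['pixels']);print(k['confidence'],len(p),p.min(0),p.max(0));q=np.array([at_d(s,x) for x in p]);q=q[(q[:,2]>.08)&(q[:,2]<.12)];print(np.percentile(q,[2,50,98],axis=0) if len(q) else '')
a=cv2.imread('pics/s4.png');cv2.imwrite('pics/s4c.png',cv2.resize(a[300:370,230:310],None,fx=7,fy=7))
E
```

```text
time: 5.7
eef_pos: [0.493, -0.377, 0.1134]
tcp_rot: [-3.141, -0.0, -2.723]
ft_force: [-0.1, 0.2, -0.4]
width: 0.0602
finger_force: 0.0
time: 5.9
eef_pos: [0.4934, -0.3774, 0.1201]
tcp_rot: [-3.14, 0.0, -2.723]
ft_force: [-0.2, -0.0, 0.8]
width: 0.0602
finger_force: 0.0
time: 6.3
eef_pos: [0.4942, -0.3776, 0.1224]
tcp_rot: [-3.139, 0.002, -2.723]
ft_force: [-2.2, 3.8, 21.3]
width: 0.0303
finger_force: 10.4
0.68 181 [333 261] [349 274]
[[ 0.4719222  -0.40046255  0.09463228]
 [ 0.48379145 -0.38359315  0.1041774 ]
 [ 0.49483316 -0.36688845  0.10703908]]
```

The tips slid over the top edge, so they stand about 19 mm ahead at this width and the first grip was too shallow. I'll open, go down to TCP 0.108 and grip.

```bash
python3 -m inch '[[0,0,0,0,0,0],[0,0,0,0,0,0],[0,0,0,0,0,0],[0,0,0,0,0,0]]' 0.065
python3 -m inch '[[0,0,0.006,0,0,0],[0,0,0.0055,0,0,0],[0,0,0,0,0,0]]' 
python3 -m inch '[[0,0,0,0,0,0],[0,0,0,0,0,0],[0,0,0,0,0,0],[0,0,0,0,0,0]]' 0.03

```

```text
time: 6.8
eef_pos: [0.4927, -0.3767, 0.1188]
tcp_rot: [3.141, -0.0, -2.723]
ft_force: [-0.1, -0.6, 0.1]
width: 0.0652
finger_force: 0.0
time: 7.1
eef_pos: [0.4923, -0.3764, 0.1064]
tcp_rot: [3.139, -0.001, -2.723]
ft_force: [-0.8, -0.4, -0.3]
width: 0.0652
finger_force: 0.0
time: 7.5
eef_pos: [0.4932, -0.3772, 0.1081]
tcp_rot: [-3.141, 0.0, -2.723]
ft_force: [-1.0, -0.7, 1.0]
width: 0.0449
finger_force: 61.3
```

```bash
python3 -m inch '[[0,0,-0.02,0,0,0],[0,0,-0.04,0,0,0],[0,0,-0.04,0,0,0],[0,0,0,0,0,0]]' 
python3 - <<'E'
from h import *
s=snap('scene','s5.png'); go(.541,.0245,.15)
t=snap('top','t5.png')
m=r.masks_of(s,'bearing_large')
for k in m[:3]:
    p=np.argwhere(k['pixels']);print(k['confidence'],len(p),p.min(0),p.max(0))
a=cv2.imread('pics/s5.png');b=cv2.imread('pics/t5.png');cv2.imwrite('pics/s5c.png',np.hstack([cv2.resize(a[270:350,230:310],(400,400)),cv2.resize(b[190:260,360:430],(400,400))]))
E
```

```text
time: 7.9
eef_pos: [0.4959, -0.3797, 0.2138]
tcp_rot: [-3.132, 0.004, -2.723]
ft_force: [0.9, -0.8, -0.4]
width: 0.0446
finger_force: 61.5
tool delta [-0.2059  0.3499  0.0593] len 0.41 rows 9
j [-0.76  0.42  1.51 -0.    1.2  -2.75] F [-0.4  0.1 -1.9] t 7.95 w 0.04454425412215667
0.66 158 [253 240] [270 250]
0.3 7889 [261 210] [388 355]
```

View pics/s5c.png

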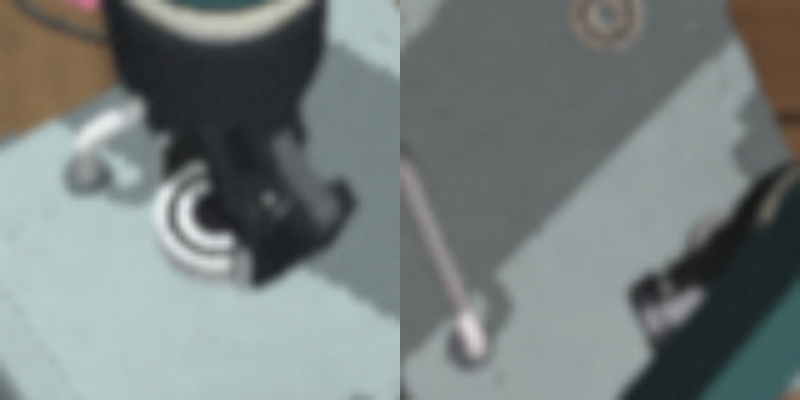

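Left: the bearing is held flat in the jaws, with its centre at about scene px (312,273). Now I carry it to above the large nest.

```bash
python3 -m inch '[[-0.0229,0.0389,0,0,0,0],[-0.0229,0.0389,0,0,0,0],[-0.0229,0.0389,0,0,0,0],[-0.0229,0.0389,0,0,0,0],[-0.0229,0.0389,0,0,0,0],[-0.0229,0.0389,0,0,0,0],[-0.0229,0.0389,0,0,0,0],[-0.0229,0.0389,0,0,0,0],[-0.0229,0.0389,0,0,0,0],[0,0,0.05,0,0,0]]' 
python3 -m inch '[[0,0,0.05,0,0,0],[0,0,0.03,0,0,0],[0,0,0,0,0,0],[0,0,0,0,0,0]]' 
python3 - <<'E'
from h import *
s=snap('scene','s6.png'); go(.541,.0245,.035,-2.722); p=r.read_state()['eef_pos'];print(p)
a=cv2.imread('pics/s6.png');cv2.imwrite('pics/s6c.png',cv2.resize(a[165:245,210:310],(800,640))[:600])
for k in r.masks_of(s,'bearing_large')[:4]:
    q=np.argwhere(k['pixels']);print(k['confidence'],len(q),q.min(0),q.max(0))
E
```

```text
time: 9.05
eef_pos: [0.5436, 0.0315, 0.1609]
tcp_rot: [-3.138, 0.01, -2.719]
ft_force: [2.2, 0.1, -2.3]
width: 0.0445
finger_force: 61.7
time: 9.45
eef_pos: [0.538, 0.0266, 0.0768]
tcp_rot: [3.14, -0.003, -2.723]
ft_force: [0.2, -0.8, -0.7]
width: 0.0447
finger_force: 61.7
tool delta [-0.0006 -0.0024  0.0431] len 0.043 rows 1
rv [-0.     -0.0002 -0.0016]
j [-0.08  0.49  1.81 -0.    0.84 -2.07] F [ 0.4 -0.  -1.1] t 9.5 w 0.04484871303433841
[0.5394639  0.02645023 0.07813705]
0.82 274 [253 240] [270 257]
0.67 154 [198 252] [214 262]
```

View pics/s6c.png

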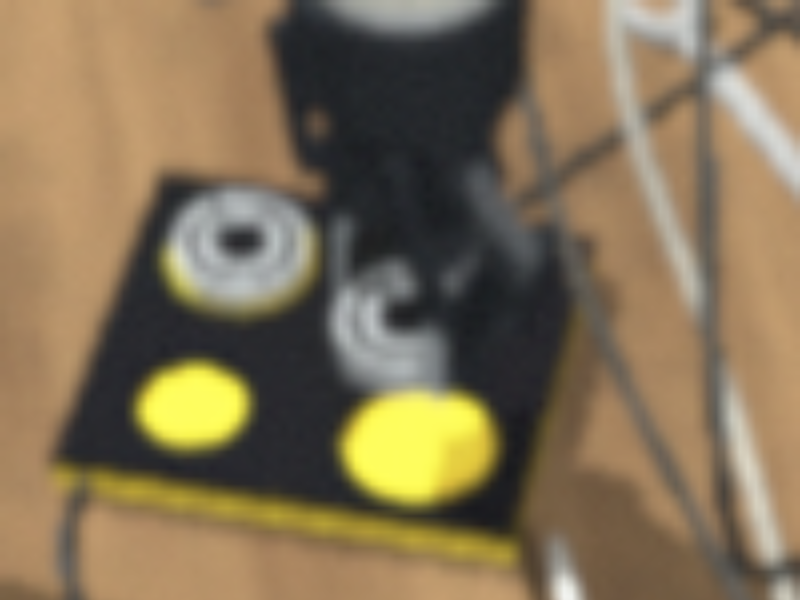

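```bash
python3 - <<'E'
from h import *
s=snap('scene')
p=np.array(r.read_state()['eef_pos']);M=rot(r.read_state()['tcp_rot'])
c=at_z(s,(165+315/8,210+405/8),p[2]-.0046);print(c,M.T@(c-p))
p5=np.array([.494,-.3775,.2138]);c=at_z(s,(312.4,272.6),p5[2]-.0046);print(c,M.T@(c-p5))
im=s['image'].astype(int)
yl=((im[...,0]>150)&(im[...,1]>120)&(im[...,2]<110)).astype(np.uint8)
k,lab,st,ce=cv2.connectedComponentsWithStats(yl)
for i in range(1,k):
    if st[i,4]>60:print(st[i],ce[i],at_z(s,ce[i][::-1],.01),at_z(s,ce[i][::-1],.016))
t=snap('top');im=t['image'].astype(int)
for l,z in(('bearing_small',.020),('bearing_large',.024)):
  for q,zz in((t,z),(s,z)):
    for k in r.masks_of(q,l)[:4]:
        u=np.argwhere(k['pixels']);w=at_z(q,u.mean(0),zz)
        print(l,q['cx'],round(k['confidence'],2),len(u),u.mean(0),w)
E
```

```text
[0.53888593 0.02379845 0.07480175] [ 0.00262223 -0.00158121  0.0045955 ]
[ 0.49545479 -0.38022442  0.2092    ] [-0.00021196 -0.00307342  0.00460522]
[ 317    0   83  143 1919] [356.31943721  70.32464825] [1.00470056 0.67870071 0.01      ] [1.00129906 0.66992564 0.016     ]
[ 492    0   68   71 2115] [535.17919622  22.66335697] [1.83947101 0.89055136 0.01      ] [1.83140611 0.88059279 0.016     ]
[ 389   34   87   80 1899] [429.58873091  74.88625592] [1.26014287 0.60507217 0.01      ] [1.25531435 0.59670842 0.016     ]
[281  59  17  19 150] [289.1         66.90666667] [0.76605511 0.74224457 0.01      ] [0.76398679 0.73311451 0.016     ]
[278  75  23  56 421] [289.14726841 106.28503563] [0.71807022 0.50954544 0.01      ] [0.71626996 0.50171535 0.016     ]
[290  85  27  71 510] [301.8372549  115.51568627] [0.7494251  0.45320418 0.01      ] [0.74744969 0.44568884 0.016     ]
[320  94  11  28 116] [325.18103448 106.94827586] [0.83744979 0.48503839 0.01      ] [0.83498263 0.4773452  0.016     ]
[  66   97   87   52 1071] [113.37628385 130.82726424] [0.13843135 0.48021766 0.01      ] [0.139
[... 3431 characters left out ...]
92.11214953 395.60747664] [ 0.61832763 -0.35817548  0.02      ]
bearing_small 277.45712897409413 0.73 145 [205.53103448 258.27586207] [0.53952666 0.07039373 0.02      ]
bearing_small 277.45712897409413 0.69 136 [316.125      321.97794118] [ 0.62829464 -0.30004777  0.02      ]
bearing_large 283.471891322476 0.6 211 [239.40758294 304.57345972] [ 0.48224476 -0.1033787   0.024     ]
bearing_large 283.471891322476 0.36 524 [150.38167939 296.42175573] [ 0.73352043 -0.07784829  0.024     ]
bearing_large 277.45712897409413 0.84 254 [261.19291339 248.61811024] [ 0.48398524 -0.11614063  0.024     ]
bearing_large 277.45712897409413 0.65 152 [205.56578947 258.26973684] [0.53894849 0.0666503  0.024     ]
```

```bash
python3 -m inch '[[-0.0008,-0.002,0.02,0,0,0],[0,0,0.017,0,0,0],[0,0,0.004,0,0,0],[0,0,0,0,0,0],[0,0,0,0,0,0]]' 
python3 -m inch '[[0,0,0.002,0,0,0],[0,0,0,0,0,0],[0,0,0,0,0,0]]' 
python3 -c "
from h import *
go(.541,.025,.033)"
```

```text
time: 10.35
eef_pos: [0.5412, 0.025, 0.0374]
tcp_rot: [-3.141, 0.001, -2.723]
ft_force: [-0.0, -0.9, -2.0]
width: 0.0449
finger_force: 61.7
time: 10.65
eef_pos: [0.541, 0.0251, 0.0351]
tcp_rot: [-3.141, 0.0, -2.723]
ft_force: [0.1, -0.1, -1.2]
width: 0.0449
finger_force: 61.7
tool delta [ 0.     -0.0001  0.0021] len 0.002 rows 1
j [-0.08  0.56  1.83 -0.    0.74 -2.07] F [ 0.1 -0.1 -1.2] t 10.65 w 0.044921515927798764
```

```bash
python3 -m inch '[[0,0,0.001,0,0,0],[0,0,0.001,0,0,0],[0,0,0,0,0,0],[0,0,0,0,0,0]]' 
python3 -m inch '[[0,0,0.001,0,0,0],[0,0,0,0,0,0],[0,0,0,0,0,0]]'
```

```text
time: 11.05
eef_pos: [0.5409, 0.0251, 0.033]
tcp_rot: [-3.141, 0.0, -2.723]
ft_force: [-1.0, 0.4, 2.9]
width: 0.0443
finger_force: 64.4
time: 11.35
eef_pos: [0.5409, 0.0251, 0.033]
tcp_rot: [-3.141, 0.0, -2.723]
ft_force: [-4.6, 0.8, 15.2]
width: 0.0447
finger_force: 70.4
```

```bash
python3 -m inch '[[0,0,-0.001,0,0,0],[0,0,0,0,0,0],[0,0,0,0,0,0]]' 
python3 -m inch '[[0,0,0,0,0,0],[0,0,0,0,0,0],[0,0,0,0,0,0]]' 0.065
python3 -m inch '[[0,0,-0.03,0,0,0],[0,0,-0.04,0,0,0],[0,0,-0.04,0,0,0],[0,0,-0.04,0,0,0],[0.0,0.05,-0.02,0,0,0],[0.0,0.05,0,0,0,0],[0,0.05,0,0,0,0]]'
python3 - <<'E'
from h import *
s=snap('scene','s7.png');t=snap('top','t7.png')
for q in(s,t):
    for k in r.masks_of(q,'bearing_large')[:4]:
        u=np.argwhere(k['pixels']);w=np.array([at_d(q,x) for x in u]);print(round(k['confidence'],2),len(u),u.mean(0),at_z(q,u.mean(0),.024),'z',np.percentile(w[:,2],[5,25,50,75,95]))
a=cv2.imread('pics/s7.png');b=cv2.imread('pics/t7.png');cv2.imwrite('pics/s7c.png',np.hstack([cv2.resize(a[180:240,215:290],(440,352)),cv2.resize(b[190:265,205:280],(352,352))]))
E
```

```text
time: 11.65
eef_pos: [0.5409, 0.0251, 0.033]
tcp_rot: [-3.141, 0.0, -2.723]
ft_force: [-1.3, -0.1, 6.7]
width: 0.0444
finger_force: 65.6
time: 11.95
eef_pos: [0.5406, 0.0251, 0.0325]
tcp_rot: [3.142, -0.0, -2.723]
ft_force: [0.0, -0.2, -0.7]
width: 0.0654
finger_force: 0.0
time: 12.65
eef_pos: [0.4813, 0.16, 0.2024]
tcp_rot: [-3.141, 0.002, -2.725]
ft_force: [0.7, 0.2, 0.1]
width: 0.0651
finger_force: 0.0
0.61 225 [218.23111111 262.21777778] [0.54184565 0.01904948 0.024     ] z [0.0147386  0.02190475 0.02369165 0.02484355 0.02595022]
0.53 269 [261.66914498 248.49442379] [ 0.48345502 -0.11754798  0.024     ] z [0.00291038 0.01254313 0.01400208 0.01496255 0.01636549]
0.74 179 [217.3575419  258.72625698] [0.54250262 0.02595543 0.024     ] z [0.02142157 0.02294054 0.02405606 0.02458999 0.02539003]
```

View pics/s7c.png

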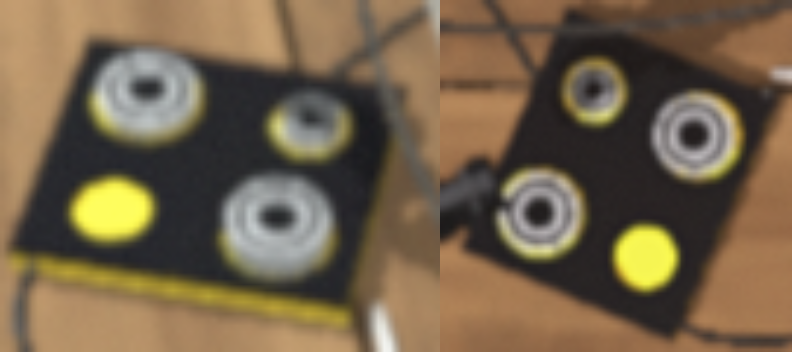

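The left crop (scene) and right crop (top) show the large bearing seated in its nest at top px (217,259), with its top at z = 0.024 as it should be. Next is the small bearing.

```bash
python3 -m inch '[[0.0079,-0.0465,0,0,0,0],[0.0079,-0.0465,0,0,0,0],[0.0079,-0.0465,0,0,0,0],[0.0079,-0.0465,0,0,0,0],[0.0079,-0.0465,0,0,0,0],[0.0079,-0.0465,0,0,0,0],[0.0079,-0.0465,0,0,0,0],[0.0079,-0.0465,0,0,0,0],[0.0079,-0.0465,0,0,0,0],[0.0079,-0.0465,0,0,0,0]]' 0.05
python3 -m inch '[[0.0079,-0.0465,0,0,0,0],[0,0,0.03,0,0,0],[0,0,0.02,0,0,0],[0,0,0,0,0,0],[0,0,0,0,0,0]]' 
python3 -c "
from h import *
go(.6105,-.343,.1105,-2.722)"
```

```text
time: 13.85
eef_pos: [0.5974, -0.3023, 0.2009]
tcp_rot: [-3.141, -0.001, -2.726]
ft_force: [0.7, 0.3, 0.6]
width: 0.0502
finger_force: 0.0
time: 14.35
eef_pos: [0.6088, -0.345, 0.1509]
tcp_rot: [3.141, -0.001, -2.725]
ft_force: [-0.5, 0.0, 0.0]
width: 0.0497
finger_force: 0.0
tool delta [-0.0024  0.0011  0.0404] len 0.041 rows 1
rv [ 0.0008 -0.0009 -0.0028]
j [-0.61  0.59  1.38 -0.    1.18 -2.6 ] F [-0.5  0.   0. ] t 14.35 w 0.04968095497084294
```

```bash
python3 -m inch '[[-0.0024,0.0011,0.02,0,0,0],[0,0,0.02,0,0,-0.0028],[0,0,0,0,0,0],[0,0,0,0,0,0]]' 
python3 -m inch '[[0,0,0,0,0,0],[0,0,0,0,0,0],[0,0,0,0,0,0],[0,0,0,0,0,0]]' 0.02
python3 -m inch '[[0,0,-0.02,0,0,0],[0,0,-0.04,0,0,0],[0,0,-0.04,0,0,0],[0,0,0,0,0,0],[0,0,0,0,0,0]]' 
python3 - <<'E'
from h import *
s=snap('scene','s8.png');go(.4665,.0565,.21)
for k in r.masks_of(s,'bearing_small')[:3]:
    u=np.argwhere(k['pixels']);print(round(k['confidence'],2),len(u),u.min(0),u.max(0))
a=cv2.imread('pics/s8.png');cv2.imwrite('pics/s8c.png',cv2.resize(a[235:335,260:380],None,fx=6,fy=6))
E
```

```text
time: 14.75
eef_pos: [0.6118, -0.3423, 0.1127]
tcp_rot: [-3.14, 0.0, -2.72]
ft_force: [0.6, 0.2, 0.0]
width: 0.0496
finger_force: 0.0
time: 15.15
eef_pos: [0.6124, -0.3427, 0.1138]
tcp_rot: [-3.138, 0.002, -2.721]
ft_force: [-0.1, -0.0, 4.8]
width: 0.0273
finger_force: 58.7
time: 15.65
eef_pos: [0.6122, -0.3424, 0.2137]
tcp_rot: [-3.138, 0.002, -2.721]
ft_force: [-0.3, 0.4, -1.8]
width: 0.0273
finger_force: 59.3
tool delta [-0.0307  0.4226  0.0016] len 0.424 rows 9
j [-0.61  0.53  1.32 -0.    1.29 -2.6 ] F [ 0.1  0.6 -0.9] t 15.7 w 0.02774143964448895
0.51 121 [284 318] [298 328]
```

View pics/s8c.png

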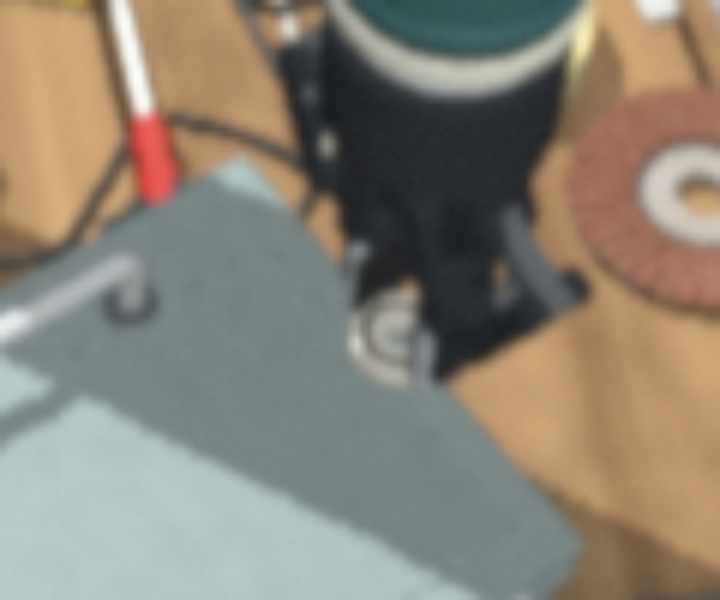

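The small bearing is held flat, at scene px (292,327). Carrying it over.

```bash
python3 -m inch '[[-0.0034,0.047,0,0,0,0],[-0.0034,0.047,0,0,0,0],[-0.0034,0.047,0,0,0,0],[-0.0034,0.047,0,0,0,0],[-0.0034,0.047,0,0,0,0],[-0.0034,0.047,0,0,0,0],[-0.0034,0.047,0,0,0,0],[-0.0034,0.047,0,0,0,0],[-0.0034,0.0465,0,0,0,0],[0,0,0.04,0,0,0]]' 
python3 -m inch '[[0,0,0.05,0,0,0],[0,0,0.04,0,0,0],[0,0,0,0,0,0],[0,0,0,0,0,0],[0,0,0,0,0,0]]' 
python3 - <<'E'
from h import *
s=snap('scene','s9.png'); go(.4665,.0565,.04,-2.722); st=r.read_state();p=st['eef_pos'];print(p)
M=rot(st['tcp_rot']);p8=np.array([.6122,-.3424,.2137]);c=at_z(s,(291.7,326.7),.1994);print('s8 offset',M.T@(c-p8))
for k in r.masks_of(s,'bearing_small')[:4]:
    u=np.argwhere(k['pixels']);print(round(k['confidence'],2),len(u),u.min(0),u.max(0))
a=cv2.imread('pics/s9.png');cv2.imwrite('pics/s9c.png',cv2.resize(a[170:240,205:290],(765,630))[:600])
E
```

```text
time: 16.75
eef_pos: [0.4665, 0.0607, 0.1734]
tcp_rot: [-3.141, 0.005, -2.716]
ft_force: [1.9, -0.5, -1.6]
width: 0.0277
finger_force: 59.4
time: 17.25
eef_pos: [0.4678, 0.0561, 0.0828]
tcp_rot: [-3.141, 0.002, -2.721]
ft_force: [0.5, -0.3, -0.4]
width: 0.0273
finger_force: 59.7
tool delta [0.0015 0.0011 0.0431] len 0.043 rows 1
rv [-0.0015  0.003   0.0011]
j [-0.03  0.41  1.96 -0.    0.77 -2.02] F [ 0.1 -0.4  0.1] t 17.3 w 0.027371217957616403
[0.46820849 0.05607737 0.08312068]
s8 offset [ 0.00222561 -0.00447916  0.01430031]
0.59 45 [198 227] [206 232]
0.51 10313 [261 209] [388 356]
```

View pics/s9c.png

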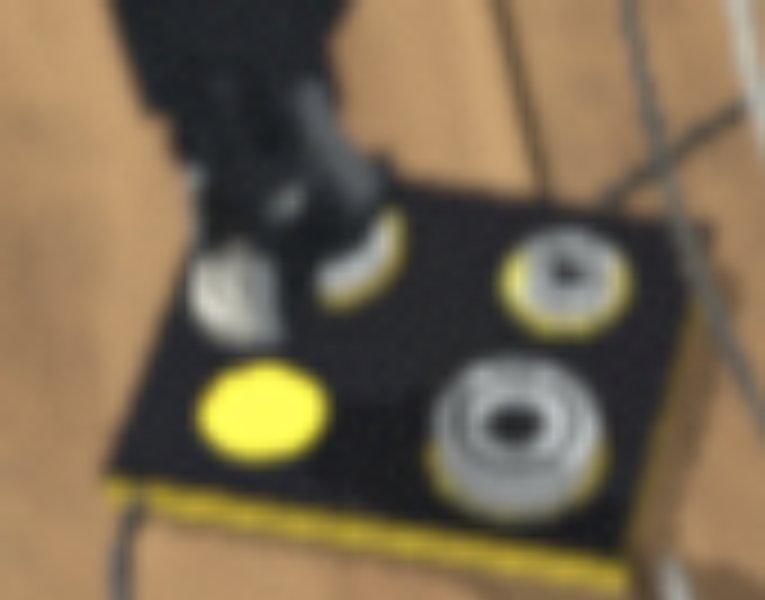

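The picture shows the small bearing at scene px (203,229) with no rings visible, so it may have tilted in the jaws. I have used all my pictures, so I'll check with depth.

```bash
python3 - <<'E'
from h import *
np.set_printoptions(precision=1,suppress=True,linewidth=200)
s=snap('scene');t=snap('top')
print(s['image'][195:212,223:242].mean(-1).astype(int))
Z=np.array([[at_d(s,(i,j)) for j in range(223,242)] for i in range(195,212)])
print((Z[...,2]*1000))
st=r.read_state();M=rot(st['tcp_rot']);L=(Z-st['eef_pos'])@M*1000
for k in(0,1): print('tool xy'[k-2]);print(L[...,k])
for k in r.masks_of(t,'bearing_small')[:4]:
    u=np.argwhere(k['pixels']);print(round(k['confidence'],2),len(u),u.mean(0))
E
```

```text
[[148 146 139 119  76  41  32  37  38  40  38  38  41  37  33  32  31  30  33]
 [148 143 132 109  71  43  39  53  64  61  48  39  37  36  30  33  31  33  32]
 [147 138 115  93  72  61  64  84  97  87  67  51  42  33  31  29  31  32  37]
 [147 132 103  88  99  98 100 111 121 111  95  80  56  38  30  29  29  41  57]
 [142 120  89 112 147 138 130 144 142 124 117 104  72  45  33  30  40  64 100]
 [135 104  82 138 183 167 161 177 159 131 127 119  85  48  37  32  43  83 134]
 [128  91  76 148 202 181 180 198 173 140 130 124  92  52  33  33  45  85 132]
 [120  79  69 143 198 191 185 199 185 157 134 124  96  58  38  33  44  72 113]
 [103  65  60 120 183 200 192 194 186 164 137 122  94  60  41  39  38  57  85]
 [ 84  51  51  91 153 189 198 202 193 169 140 124  99  60  41  36  39  44  56]
 [ 67  44  42  64 109 153 179 192 189 170 148 132 106  70  41  35  36  39  42]
 [ 55  44  41  46  74 110 139 155 159 156 147 132 111  78  49  40  39  41  40]
 [ 47  41  43  42  51  70  94 111 118 124 121 114  98  71  47  43  43  42  42]
 [ 43  42  42  41  42  47  61  68  75  82  81  76  68  53  42  40  42  42
[... 5517 characters left out ...]
 39.6  38.   36.   34.5  32.1  30.   -4.9  -6.6  -9.2 -13.4 -17.  -17.4 -18.9 -20.4  14.4  15.2  14.6  13.9  11.7]
 [ 35.7  35.5  34.1  32.5  30.4  28.3  26.   23.8  19.9 -11.3 -16.   15.5  16.1  15.7  15.1  13.5  12.2   9.8   8.4]
 [ 33.8  32.4  30.5  29.7  27.5  25.9  23.7  22.1  20.9  18.4  16.3  14.7  15.3  13.9  12.3   9.9   8.    6.7   6.7]
 [ 30.7  29.1  28.5  27.   25.   22.7  20.8  19.6  18.2  16.7  14.6  15.2  13.8  12.2   9.3   7.6   6.    4.4   2.7]
 [ 27.1  24.9  23.3  22.7  21.7  20.6  19.1  17.9  16.5  14.9  13.3  13.6  12.6   9.3   5.8   4.3   2.7   2.    0.4]
 [ 24.7  22.7  21.1  19.2  19.5  18.9  17.9  16.3  14.8  13.1  11.6  11.6  10.    7.6   5.5   2.6   0.8  -0.8  -2.1]]
```

Depth shows the bearing's top face level at z ≈ 0.070 and centred in the jaws within 1–2 mm, so it is flat. Lowering it into the small nest.

```bash
python3 -m inch '[[0.001,0.0007,0.02,0,0,0],[0,0,0.018,0,0,0],[0,0,0.004,0,0,0],[0,0,0,0,0,0],[0,0,0,0,0,0]]' 
python3 -m inch '[[0,0,0.002,0,0,0],[0,0,0,0,0,0],[0,0,0,0,0,0]]' 
python3 -m inch '[[0,0,0.001,0,0,0],[0,0,0.001,0,0,0],[0,0,0,0,0,0],[0,0,0,0,0,0]]' 
```

```text
time: 18.0
eef_pos: [0.4658, 0.0565, 0.04]
tcp_rot: [-3.141, 0.001, -2.721]
ft_force: [-0.1, -0.3, -1.1]
width: 0.0274
finger_force: 59.7
time: 18.3
eef_pos: [0.4664, 0.0564, 0.0377]
tcp_rot: [-3.141, 0.002, -2.72]
ft_force: [2.1, -1.8, 0.1]
width: 0.0275
finger_force: 59.7
time: 18.7
eef_pos: [0.4663, 0.0563, 0.0355]
tcp_rot: [-3.141, 0.001, -2.72]
ft_force: [3.7, -2.3, 0.4]
width: 0.0276
finger_force: 59.8
```

```bash
python3 -m inch '[[0,0,0,0,0,0],[0,0,0,0,0,0],[0,0,0,0,0,0]]' 0.05
python3 -m inch '[[0,0,-0.03,0,0,0],[0,0,-0.04,0,0,0],[0,0,-0.04,0,0,0],[0,0,-0.05,0,0,0],[0,-0.05,0,0,0,0],[0,-0.05,0,0,0,0],[0,-0.05,0,0,0,0],[0,-0.05,0,0,0,0]]'
python3 - <<'E'
from h import *
np.set_printoptions(precision=1,suppress=True,linewidth=200)
s=snap('scene');t=snap('top')
for q in(s,t):
  for l in('bearing_small','bearing_large'):
    for k in r.masks_of(q,l)[:4]:
        u=np.argwhere(k['pixels']);w=np.array([at_d(q,x) for x in u]);print(l,round(k['confidence'],2),len(u),np.round(at_z(q,u.mean(0),.02),4),'z',np.percentile(w[:,2],[5,25,50,75,95])*1000)
print(np.array([[at_d(t,(i,j))[2] for j in range(240,258)] for i in range(237,253)])*1000)
print(np.array(t['image'][237:253,240:258].mean(-1)).astype(int))
go(.4975,-.263,.19,-2.722)
E
```

```text
time: 19.0
eef_pos: [0.464, 0.0567, 0.0351]
tcp_rot: [3.14, -0.002, -2.721]
ft_force: [0.4, 1.0, -0.1]
width: 0.05
finger_force: 0.0
time: 19.8
eef_pos: [0.5469, -0.1272, 0.1954]
tcp_rot: [3.141, -0.0, -2.72]
ft_force: [0.8, -0.6, 0.0]
width: 0.0499
finger_force: 0.0
bearing_small 0.58 92 [0.5 0.1 0. ] z [13.9 17.4 19.2 20.3 21.3]
bearing_large 0.78 243 [ 0.5 -0.1  0. ] z [ 6.8 12.9 14.1 14.7 15.8]
bearing_large 0.74 216 [0.5 0.  0. ] z [14.6 21.8 24.  25.1 27.6]
bearing_small 0.55 85 [0.5 0.1 0. ] z [15.8 17.3 18.  19.  20.4]
bearing_large 0.64 201 [ 0.5 -0.1  0. ] z [10.6 12.1 13.  14.  15.9]
bearing_large 0.54 210 [0.5 0.  0. ] z [19.4 21.9 23.4 24.2 25.4]
[[16.3 16.4 16.4 16.4 17.  15.6 14.3 13.2 13.2 15.3 15.2 15.2 14.7 14.  14.6 15.2 16.6 15. ]
 [15.8 15.4 15.4 16.2 16.9 15.2 12.9 12.7 12.7 13.7 13.7 15.  14.5 14.5 15.8 16.4 16.4 14.4]
 [17.4 17.4 17.  16.7 16.7 16.  12.7 12.7 13.2 13.6 12.9 10.5 10.5 14.3 18.8 16.4 16.3 15.4]
 [17.2 17.1 16.9 16.8 16.1 16.1 16.  18.9 20.5 15.8 15.2 15.1  8.9 13.5 18.7 16.9 16.2 16. ]
 [17.  16.9 16.9 15.9 15.9 17.3 19.3 20.4 20.3 18.  17.  15.
[... 1701 characters left out ...]
5 155 134 154 139  81  37  34]
 [ 39  75 121 130 144 180 178 163 173 197 195 149 137 147 123  70  35  32]
 [ 35  57 100 127 137 170 186 182 182 186 168 142 153 150 105  55  34  36]
 [ 35  43  78 121 136 149 165 175 171 159 140 146 163 143  86  43  32  35]
 [ 35  35  56 104 138 144 153 168 166 152 138 146 141 105  59  35  37  36]
 [ 34  34  39  72 108 131 156 179 184 170 140 120  93  61  40  34  35  35]
 [ 37  35  34  43  63  86 117 138 144 134 102  75  52  35  33  37  38  35]
 [ 36  37  35  34  36  44  58  68  70  65  53  40  35  35  36  35  36  38]]
tool delta [ 0.1 -0.1  0. ] len 0.146 rows 3
rv [ 0. -0.  0.]
j [-0.3  0.4  1.7  0.   1.1 -2.3] F [-0.6  1.   0.1] t 20.1 w 0.04998237139757653
```

Both bearings are seated: the large one's top is at 24 mm and the small one's is about 19 mm (20 expected). Now the handle.

```bash
python3 -m inch '[[0.033,-0.0345,0,0,0,0],[0.033,-0.0345,0,0,0,0],[0.034,-0.0345,0,0,0,0],[0,0,0.02,0,0,0],[0,0,0,0,0,0],[0,0,0,0,0,0]]' 0.05
python3 - <<'E'
from h import *
go(.498,-.2625,.120,-2.722)
st=r.read_state();M=rot(st['tcp_rot'])
for n in('scene','top'):
    s=snap(n)
    v,u=np.mgrid[:420,:560]
    c=np.stack([(u-s['cx'])/s['fx'],(v-s['cy'])/s['fy'],np.ones(u.shape)],-1)*s['depth'][...,None]
    W=c@rot(s['attitude']).T+np.array(s['position'])
    q=W[(W[...,2]>.112)&(W[...,2]<.13)]; L=(q-st['eef_pos'])@M
    L=L[(abs(L[:,0])<.06)&(abs(L[:,1])<.02)];print(n,len(L),np.round(np.percentile(L,[5,50,95],axis=0),4) if len(L) else '')
E
```

```text
time: 20.7
eef_pos: [0.4975, -0.2593, 0.1751]
tcp_rot: [3.139, -0.001, -2.719]
ft_force: [-0.7, -0.6, -0.5]
width: 0.0502
finger_force: 0.0
tool delta [ 0.0008 -0.0033  0.0551] len 0.055 rows 2
rv [ 0.0023 -0.001   0.0027]
j [-0.6   0.38  1.68  0.    1.08 -2.6 ] F [-0.7 -0.6 -0.5] t 20.7 w 0.050217475567288915
scene 130 [[-0.0398 -0.0095  0.0484]
 [ 0.0214 -0.006   0.0521]
 [ 0.0482 -0.0005  0.0593]]
top 30 [[-0.0479 -0.0055  0.0498]
 [ 0.0393 -0.0006  0.0544]
 [ 0.0497  0.0029  0.0604]]
```

```bash
python3 -m inch '[[0.001,-0.0033,0.02,0,0,0],[0,0,0.02,0,0,0],[0,0,0.015,0,0,0],[0,0,0,0,0,0],[0,0,0,0,0,0]]' 
python3 -m inch '[[0,0,0,0,0,0],[0,0,0,0,0,0],[0,0,0,0,0,0],[0,0,0,0,0,0],[0,0,0,0,0,0],[0,0,0,0,0,0]]' 0.0
python3 -c "
from h import *
go(.498,-.2625,.120,-2.722)"
```

```text
time: 21.3
eef_pos: [0.4992, -0.264, 0.121]
tcp_rot: [-3.141, 0.0, -2.719]
ft_force: [0.5, 0.4, 0.1]
width: 0.0501
finger_force: 0.0
time: 21.9
eef_pos: [0.4981, -0.263, 0.1212]
tcp_rot: [3.139, 0.001, -2.721]
ft_force: [-1.0, 7.2, 7.7]
width: 0.0078
finger_force: 58.6
tool delta [-0.0001  0.0005  0.0012] len 0.001 rows 1
rv [0.0028 0.0006 0.0007]
j [-0.61  0.46  1.73  0.    0.96 -2.6 ] F [-1.   7.2  7.7] t 21.9 w 0.007818369559481345
```

The bar is gripped. Now I break the seal slowly along the lid's arc.

```bash
python3 -m inch '[[0,-0.0002,-0.001,-0.006,0,0],[0,-0.0003,-0.001,-0.006,0,0],[0,-0.0002,-0.001,-0.006,0,0],[0,-0.0003,-0.001,-0.006,0,0],[0,0,0,0,0,0]]' 
python3 -m inch '[[0,-0.0002,-0.001,-0.006,0,0],[0,-0.0003,-0.001,-0.006,0,0],[0,-0.0002,-0.001,-0.006,0,0],[0,0,0,0,0,0]]' 
```

```text
time: 22.4
eef_pos: [0.4983, -0.2634, 0.123]
tcp_rot: [3.113, 0.0, -2.722]
ft_force: [3.9, 5.4, -10.2]
width: 0.0078
finger_force: 58.8
time: 22.8
eef_pos: [0.4986, -0.2642, 0.1259]
tcp_rot: [3.094, -0.0, -2.721]
ft_force: [2.3, 6.0, -3.2]
width: 0.0076
finger_force: 60.2
```

```bash
python3 -m inch '[[0,-0.0002,-0.001,-0.006,0,0],[0,-0.0003,-0.001,-0.006,0,0],[0,-0.0002,-0.001,-0.006,0,0],[0,-0.0003,-0.001,-0.006,0,0],[0,0,0,0,0,0]]' 
python3 -m inch '[[0,-0.0002,-0.001,-0.006,0,0],[0,-0.0003,-0.001,-0.006,0,0],[0,-0.0002,-0.001,-0.006,0,0],[0,-0.0003,-0.001,-0.006,0,0],[0,-0.0002,-0.001,-0.006,0,0],[0,-0.0003,-0.001,-0.006,0,0],[0,0,0,0,0,0],[0,0,0,0,0,0]]' 
python3 - <<'E'
from h import *
go(.5,-.26,.14)
st=r.read_state();print(st['eef_pos'],st['tcp_rot'])
yb=np.array([.914,.407]);xb=np.array([.407,-.914]);h=np.array([.498,-.263])+.170*xb
for n in('scene','top'):
    s=snap(n)
    v,u=np.mgrid[:420,:560]
    c=np.stack([(u-s['cx'])/s['fx'],(v-s['cy'])/s['fy'],np.ones(u.shape)],-1)*s['depth'][...,None]
    W=c@rot(s['attitude']).T+np.array(s['position'])
    a=(W[...,:2]-h)@xb;b=(W[...,:2]-h)@yb
    m=(a>-.195)&(a<-.01)&(abs(b)>.055)&(abs(b)<.105)&(W[...,2]>.08)&(W[...,2]<.135)
    A=a[m];Z=W[...,2][m]
    k=np.polyfit(A,Z,1);g=abs(np.polyval(k,A)-Z)<.005;k=np.polyfit(A[g],Z[g],1);print(n,m.sum(),g.sum(),'slope',k,'theta',-np.arctan(k[0]))
E
```

```text
time: 23.3
eef_pos: [0.4992, -0.2655, 0.131]
tcp_rot: [3.071, 0.0, -2.721]
ft_force: [0.7, 5.6, -2.6]
width: 0.0079
finger_force: 60.3
time: 24.1
eef_pos: [0.5, -0.2673, 0.1369]
tcp_rot: [3.036, 0.0, -2.721]
ft_force: [1.0, 6.1, -1.2]
width: 0.0079
finger_force: 60.3
tool delta [-0.003   0.0069 -0.0024] len 0.008 rows 1
j [-0.65  0.48  1.64  0.06  1.12 -2.66] F [ 1.   6.1 -1.2] t 24.1 w 0.0079304620095342
[ 0.49998331 -0.26729134  0.13690441] [ 3.03564507e+00  2.02494447e-04 -2.72116317e+00]
scene 3628 3577 slope [-0.08467032  0.09249648] theta 0.08446885471042108
top 1880 1783 slope [-0.08310729  0.09154731] theta 0.08291674098294033
```

```bash
python3 -m inch '[[0,-0.0002,-0.001,-0.006,0,0],[0,-0.0003,-0.001,-0.006,0,0],[0,-0.0002,-0.001,-0.006,0,0],[0,-0.0003,-0.001,-0.006,0,0],[0,-0.0003,-0.001,-0.006,0,0],[0,0,0,0,0,0],[0,0,0,0,0,0],[0,0,0,0,0,0],[0,0,0,0,0,0]]' 
cat > th.py <<'E'
from h import *
st=r.read_state();print(st['eef_pos'],st['tcp_rot'],np.abs(st['qvel']).max())
yb=np.array([.914,.407]);xb=np.array([.407,-.914]);h=np.array([.498,-.263])+.170*xb
for n in('scene','top','scene','top'):
    s=snap(n)
    v,u=np.mgrid[:420,:560]
    c=np.stack([(u-s['cx'])/s['fx'],(v-s['cy'])/s['fy'],np.ones(u.shape)],-1)*s['depth'][...,None]
    W=c@rot(s['attitude']).T+np.array(s['position'])
    a=(W[...,:2]-h)@xb;b=(W[...,:2]-h)@yb
    m=(a>-.195)&(a<-.01)&(abs(b)>.055)&(abs(b)<.105)&(W[...,2]>.08)&(W[...,2]<.135)
    A=a[m];Z=W[...,2][m]
    k=np.polyfit(A,Z,1);g=abs(np.polyval(k,A)-Z)<.005;k=np.polyfit(A[g],Z[g],1);print(n,m.sum(),g.sum(),'slope',k,'theta',-np.arctan(k[0]))
E
python3 th.py
```

```text
time: 25.1
eef_pos: [0.5008, -0.2689, 0.1418]
tcp_rot: [3.006, 0.0, -2.721]
ft_force: [0.2, 5.9, -1.6]
width: 0.008
finger_force: 60.3
[ 0.50076017 -0.26894211  0.1417832 ] [ 3.00566933e+00  2.10941508e-04 -2.72095426e+00] 0.0008770121754247373
scene 3665 3632 slope [-0.11254121  0.09275536] theta 0.11206966027210548
top 1983 1874 slope [-0.11341364  0.09156012] theta 0.11293109532133168
scene 3657 3604 slope [-0.11322819  0.09269971] theta 0.1127479930779791
top 1988 1870 slope [-0.1126103   0.09168101] theta 0.1121378822642385
```

The lid is steady at about 0.113–0.122 rad (24–26 mm). Handing in.

```bash
python3 -c "
from rig import r
print(r.close_job())"
```

```text
the job is handed in; nothing more can be done
None
```

Both bearings lie flat in their nests, and the lid is free of its seal and held still by the handle about 25 mm open; the job was handed in at about 25 s, with no verdict returned.

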